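# Open the bench vise with its crank, set the yo-yo in it and tighten it

## Robot

A 6-joint arm with a two-finger parallel gripper is mounted at the origin on the work surface. World frame = base frame: x ahead of the robot, y to its left, z up, the work surface at z = 0. Lengths are in mm, angles in rad, forces in N, time in s.
With the tool pointing down it reaches from about 350 to 975 mm from the base axis. Payload 7.1 kg.
Tool frame: the origin (TCP) lies at the centre of the arm's flange, where the gripper is bolted on; the fingertips stand 182 mm ahead of it and the grasp point (between the pads) lies 163 mm ahead of it; z points along the fingers, y is the direction in which the jaws open and shut (so a half turn about z gives the same grasp; the last joint's range is limited). The gripper opens to 88 mm and grips with 3 to 60 N. Pads are 20 mm wide; open, the fingers measure 115 mm over their backs; the gripper's body (75 mm by 178 mm) begins 61 mm behind the grasp point.
Start: joints at [-1.175, 0.423, 1.63, -0, 1.089, -0.019], TCP at [251.895, -571.975, 404.675] pointing down, gripper open.
Joint ranges: [-3, 3], [-0.9, 2.11], [0.09, 2.58], [-1.31, 4.45], [0.11, 2.69], [-2.54, 2.54]. Speed limits (rad/s): [2.39, 2.39, 3.01, 3.14, 3.14, 3.14].

## Interface

Orientations are given as a rotation vector (axis times angle).
In Python, from workcell import get_obs, get_image, camera_params, workorder, search_frame, silhouettes gives the robot as it stands.
- The arm moves only by the tool play_rows, never from a script. Its arguments are lists of equal length, an entry for each row: "travel": the shift along the tool's x, y, z in units of 25 mm (1.0 is 25 mm), a list of three; "angular": the turn, a rotation vector about the tool's x, y, z in units of 8 degrees (1.0 is 8 degrees), a list of three; "claw": the opening, from -1 (shut) to 1 (fully open), so that 0 is half open. A call has 1 to 20 rows; each row is the pose to reach, as a shift and turn from the pose measured when the call began, along the tool's axes at that moment; what a row does not reach only later rows make up. A row lasts 1/8 s, in which the tool goes at most 62.5 mm and 10.7 degrees, less where a joint would pass 70% of its speed; a pose out of reach is approached as far as the arm can. A call with a gripper value outside its range is refused whole. The fingers move at their own pace and stop on an object; the grip force is fixed at half the most. Time passes only in rows, so rows that repeat a pose let the fingers close. It gives the time, the measured TCP pose, the force and the opening at its end, in the units of the state.
- get_obs(): the state, without advancing time (a new reading comes with each control period).
- get_image(name): name is "side" or "top"; returns the picture (480x640x3 uint8, blue, green, red); there is no depth.
- camera_params(name): a dict with "mtx" (3x3 intrinsics, pixels), "k1" (the pictures are not rectified: a ray, as slopes to the right and down, at radius r is drawn at 1 + k1 r^2 times it, then the intrinsics apply), "R" (3x3) and "t" (3): a world point X has camera coordinates R X + t. Camera axes: x right, y down, z forward; pixel columns grow to the right and rows downward; lengths in mm; the calibration is good to about 2 mm. A picture is of the moment at which its call begins. camera_params takes no time and is no camera call.
- workorder.close_job(): hands the job in, once; it reports no verdict.
Trained networks look in the newest picture that a camera, given by its name, has taken for a name from the list of things; names that differ only in an ending like _2 or _b are one class to them, and where a whole thing is asked for, a point or a joint stands for the part that bears it (a point fixed in the world has none). Each returns a list of dicts, best first, with "conf" (0 to 1); they miss things now and then, are a little off and sometimes report something else, mostly with a low value. They report only what shows in the picture. A call takes as long as a camera call. They do not tell look-alikes from the thing itself.
- search_frame(camera, thing): "location" ([x, y, z] in mm, in world coordinates, good to about 4 mm: the middle of the surface that is visible of it).
- silhouettes(camera, thing): "mask" (480x640 bool, what is visible of it).
The state is a dict: "t": time; "qpos": joint angles; "qvel": joint speeds; "joint_torque": joint torques, N m; "ee_pos": TCP position; "orientation": TCP orientation; "ft_force": force on the tool from outside, world axes, zero at the start; "moment": the same for the moment, N m; "width": finger opening in mm.
Only numpy, scipy, OpenCV 4.12 (cv2) and the standard library are available. Lean on these libraries where they do the work, as an engineer would, in place of code of your own. Each camera call takes 0.05 s, during which the arm holds its last target. There are 200 camera calls.

## Task

Take the yo-yo into the vise so that its upper half can be unscrewed: crank the jaws open until it fits between them, set it down flat on the slide bar in the middle of the jaws, then crank the vise shut until it firmly grips the lower half, without crushing the wood. Let go, and leave the other things on the bench where they are.

Things in the scene. Friction and masses are not known exactly. Their poses are not given: they have to be found in the camera images.
- vise: small green cast-iron bench vise bolted to the bench, base 124 x 112 mm. Origin: middle of the base's underside, on the bench. x axis: along the screw, from the crank end to the fixed jaw; y: along the jaws; z up. Jaws 76 mm long (y -38 to 38), tops at z = 124.5 mm. Screw axis: y = 0, z = 88 mm
- fixed_face (a point): middle of the fixed jaw's cork-lined face, level with the flat top of the slide bar that bridges the gap: x = 20, y = 0, z = 106 mm in the vise frame. The slide bar is 40 mm wide; the jaws stand 18.5 mm above it
- jaw: moving jaw, with the slide bar and the crank on it. Origin: middle of its cork-lined face, level with the slide bar's top; gap between the jaws = 20 mm minus its x in the vise frame. Starts with a gap of 46 to 54 mm, opens to 75 mm. Moved only by the crank, 8 mm a turn; stays where it is left
- crank (a joint): turn q of the crank handwheel in rad, counted on over full turns; grows as the jaws open (anticlockwise seen from the crank end). Gap = 50 + 8 q / (2 pi) mm. At q = 0 the handle is straight above the screw; its middle is at x = -142 - 8 q / (2 pi), y = 45 sin q, z = 88 + 45 cos q mm in the vise frame. Needs about 2 N at the handle, 3 N more per 100 N of clamping; stays put up to about 80 N
- handle_mid (a point): middle of the brown bakelite crank handle on the vise's handwheel: round grip 22 mm thick, 76 mm long, level, parallel to the vise's x axis, 45 mm off the screw axis, free to spin on its pin; the wheel (108 mm across) is at its vise end, 48 mm from this point. Grip it firmly (40 N) from above, across its thickness, at any angle, and lead it round full circles, true to 2 mm, fingers pointing down
- yoyo: wooden yo-yo lying flat on one side: two discs 57 mm across and 16 mm thick with a 5 mm gap between them, 37 mm high in all, 60 to 100 g. Origin: middle of its underside, z axis along its axle
- yoyo_mid (a point): middle of the yo-yo, on the axle, 18.5 mm above its underside. Between lined jaws it yields a little: with the gap 0.5 to 2.5 mm under 57 mm it is firmly held (about 70 to 100 N per mm); more than 4 mm under, it is crushed
- bearing: loose brass ring bearing, 22 mm across, 8 mm high, lying on the bench; leave alone
- axle: stepped steel axle standing on its 20 mm flange, 47 mm high; leave alone
- driver: hand driver with a square bakelite handle, 165 mm long, lying on the bench; leave alone
- latchbox: grey steel box with a spring-latched cover, 78 x 118 x 57 mm, shut; leave alone
Things that resemble listed ones, but are neither listed nor needed, are in the scene too. Of the things that look like the yoyo, the smallest one is meant.

How it is judged:
By the outcome, as a careful person would: the job done as asked, in the order asked, and still so for the second after the job is handed in, with the robot touching nothing.
It also fails if it takes over 72 s, if anything falls off the work surface, if the arm or the gripper's body presses on something with over 40 N, if the wrist force passes 120 N, or if a joint passes its speed limit or range.

## Working session

There is one attempt and no reset: what is moved stays moved. The work goes in short steps, Python scripts to look and compute and a tool call to move; the robot and the scene stay as the last step left them, time stands still between calls to the robot, and variables do not carry over. Pictures are saved under pics/ and viewed, about 8 in all and at most 12, crops included, and the job is handed in when it is done.

Besides the shell and the picture viewer there is one more tool, called after "Call:" in YAML: its name, and indented under it one key for each argument. play_rows: Moves the arm, as the interface text tells. Its arguments: {"type":"object","properties":{"travel":{"type":"array","items":{"type":"array","items":{"type":"number"}}},"angular":{"type":"array","items":{"type":"array","items":{"type":"number"}}},"claw":{"type":"array","items":{"type":"number"}}},"required":["travel","angular","claw"]}

```bash
mkdir -p pics; ls
cat > h.py <<'E'
import numpy as np, cv2
from scipy.spatial.transform import Rotation as Ro
from workcell import *
def proj(c,X):
    p=camera_params(c);X=np.atleast_2d(X)@np.array(p["R"]).T+np.array(p["t"]).ravel()
    s=X[:,:2]/X[:,2:];s=s*(1+p["k1"]*(s**2).sum(1,keepdims=True))
    M=np.array(p["mtx"]);return s@M[:2,:2].T+M[:2,2]
def ray(c,uv):
    p=camera_params(c);M=np.array(p["mtx"]);uv=np.atleast_2d(uv)
    d=(uv-M[:2,2])@np.linalg.inv(M[:2,:2]).T;s=d.copy()
    for _ in range(20): s=d/(1+p["k1"]*(s**2).sum(1,keepdims=True))
    R=np.array(p["R"]);t=np.array(p["t"]).ravel()
    return -R.T@t, np.c_[s,np.ones(len(s))]@R
def onz(c,uv,z):
    o,d=ray(c,uv);return o+d*((z-o[2])/d[:,2:])
E
python3 - <<'E'
from h import *
for c in("top","side"):
    cv2.imwrite(f"pics/{c}0.png",get_image(c))
    print(c,ray(c,[320,240]))
    for n in("vise","jaw","crank","handle_mid","yoyo","bearing","axle","driver","latchbox"):
        for r in search_frame(c,n)[:4]: print(n,round(r["conf"],2),np.round(r["location"]),np.round(proj(c,r["location"])))
o=get_obs();print(o["t"],o["ee_pos"],o["orientation"],o["width"])
E
```

```text
pics
top (array([ 435.28869856,   10.94056858, 1072.62554905]), array([[ 0.15626713, -0.00546763, -0.98772987]]))
vise 0.62 [603. 119. 116.] [[269. 232.]]
jaw 0.89 [628.  72. 103.] [[291. 222.]]
crank 0.86 [658.  33.  95.] [[309. 211.]]
crank 0.68 [601. 120. 116.] [[269. 233.]]
handle_mid 0.61 [667.  -5.  54.] [[325. 211.]]
yoyo 0.95 [ 492. -213.   39.] [[411. 286.]]
yoyo 0.92 [ 537. -106.   48.] [[367. 266.]]
yoyo 0.84 [ 423. -120.   49.] [[373. 315.]]
axle 0.7 [ 789. -188.   21.] [[398. 167.]]
axle 0.54 [ 492. -337.   12.] [[460. 287.]]
axle 0.29 [ 491. -214.   37.] [[412. 287.]]
driver 0.79 [ 788. -190.   19.] [[399. 168.]]
latchbox 0.62 [439. 426.  58.] [[138. 304.]]
side (array([ 544.93639163, -722.46988157,  795.55499774]), array([[ 0.06285338,  0.73833164, -0.67152849]]))
vise 0.71 [609.  82.  95.] [[318. 230.]]
jaw 0.76 [640.  52. 103.] [[333. 236.]]
jaw 0.2 [646.  40.  85.] [[336. 245.]]
crank 0.77 [644.  41.  83.] [[335. 245.]]
crank 0.66 [ 488. -229.   37.] [[264. 364.]]
handle_mid 0.53 [667.  -8.  53.] [[347. 270.]]
yoyo 0.96 [ 431. -135.   50.] [[236. 321.]]
yoyo 0.75 [ 496. -232.   36.] [[269. 365.]]
driver 0.9 [ 794. -196.   16.] [[419. 348.]]
latchbox 0.96 [440. 406.  53.] [[251. 168.]]
latchbox 0.62 [ 793. -196.   19.] [[418. 347.]]
1.0 [ 251.90232671 -571.97899497  404.71350023] [3.07421322e+00 6.46885104e-01 3.68282974e-05] 88.2540095571199
```

View pics/top0.png

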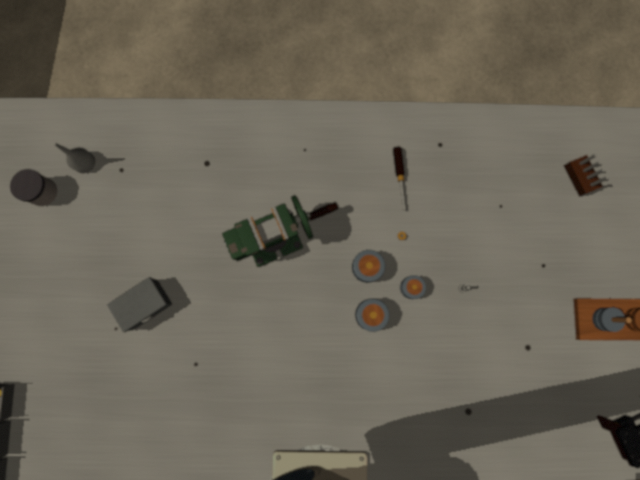

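View pics/side0.png

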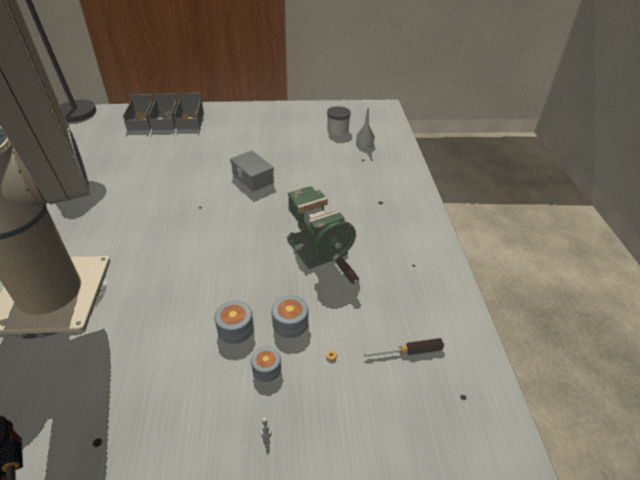

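The top view shows three yo-yo look-alikes at (369,266), (373,315) and (413,287). The smallest is the last one, at (266,363) in the side view. The vise is at (268,232), with its crank end at lower +x/-y and its handle at (323,211). Next I'll check close crops.

Run:
```python
from h import *
t=cv2.imread("pics/top0.png");s=cv2.imread("pics/side0.png")
r=lambda a,k:cv2.resize(a,None,fx=k,fy=k,interpolation=cv2.INTER_CUBIC)
a=r(t[185:275,215:345],6)   # 780x540
b=r(s[175:295,270:370],5)   # 500x600
cv2.imwrite("pics/vt.png",np.clip(a*1.8,0,255).astype(np.uint8))
cv2.imwrite("pics/vs.png",np.clip(b*1.3,0,255).astype(np.uint8))
c=np.hstack([r(t[240:340,340:440],4),r(s[290:390,205:305],4)])
cv2.imwrite("pics/yy.png",np.clip(c*1.3,0,255).astype(np.uint8))
for c in("top","side"):
    for m in silhouettes(c,"yoyo"):
        v,u=np.nonzero(m["mask"]);print(c,round(m["conf"],2),len(u),u.min(),u.max(),v.min(),v.max(),u.mean(),v.mean())
```

```text
top 0.84 473 401 425 275 298 413.08879492600425 286.67019027484145
top 0.77 870 352 385 249 281 368.2241379310345 265.3574712643678
top 0.68 938 354 390 297 330 372.0501066098081 313.79744136460556
side 0.81 1444 214 253 300 344 233.8275623268698 322.25692520775624
side 0.78 841 251 280 347 381 265.82639714625446 364.1319857312723
side 0.59 1336 271 307 296 337 289.25748502994014 316.2649700598802
```

View pics/vt.png

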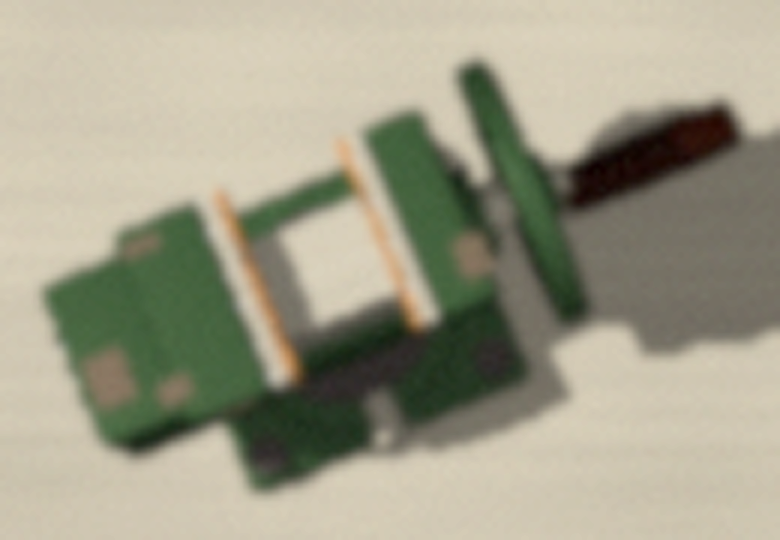

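View pics/vs.png

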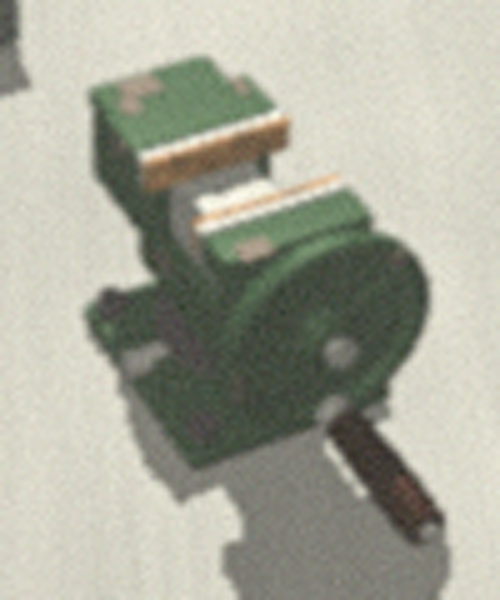

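View pics/yy.png

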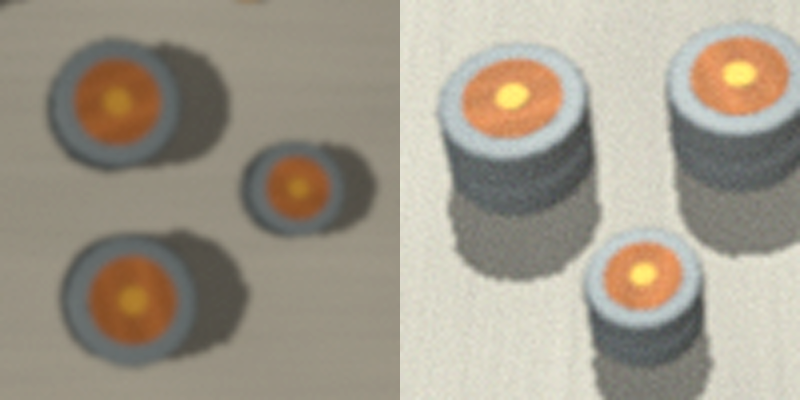

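```bash
cat > fit.py <<'E'
from h import *
from scipy.optimize import least_squares
T=lambda *p:[(215+a/6,185+b/6) for a,b in p]
S=lambda *p:[(270+a/5,175+b/5) for a,b in p]
top=T((228,190),(300,380),(338,140),(410,328),(572,188),(733,122))
sid=S((288,122),(142,165),(340,180),(195,220),(340,418),(430,532))
def P(p):
    x,y,w,q=p[:4];c,s=np.cos(w),np.sin(w);g=50+8*q/2/np.pi;j=20-g;h=-142-8*q/2/np.pi
    L=np.array([[20,-38,124.5],[20,38,124.5],[j,-38,124.5],[j,38,124.5]]+[[h+d,45*np.sin(q),88+45*np.cos(q)] for d in(38,-38)])
    return np.c_[x+c*L[:,0]-s*L[:,1],y+s*L[:,0]+c*L[:,1],L[:,2]]
def res(p):
    X=P(p);return np.r_[(proj("top",X)-top).ravel(),(proj("side",X)-sid).ravel()]
for q0 in(-2.6,2.6):
    r=least_squares(res,[600,100,1.94,q0],loss="soft_l1")
    print(r.x,r.cost);print(np.round(r.fun.reshape(2,6,2),1).tolist())
    if q0<0: f=r.x
x,y,w,q=f
print("handle",P(f)[4:].mean(0),"gap",50+8*q/2/np.pi)
X=np.array([x,y,0])
E
python3 - <<'E'
exec(open("fit.py").read())
# yoyo: triangulate top centre at z=37 + silhouettes
for c,uv in(("top",(414.4,286.8)),("side",(265.5,358.4))): print(c,onz(c,uv,37))
o=get_obs();print(Ro.from_rotvec(o["orientation"]).as_matrix().round(4).tolist())
E
```

```text
[609.17423988 123.81166366   1.9839556   -3.02789003] 4.994177451182978
[[[-1.0, -0.2], [-0.3, -0.7], [-0.0, 0.2], [0.8, -0.0], [-2.0, 0.6], [0.2, -0.3]], [[0.2, 0.1], [0.5, 0.3], [-0.8, -0.6], [-1.2, 0.7], [0.9, 1.4], [-0.2, 0.4]]]
[606.32115036 137.53726176   8.24020182   9.55390371] 24.409381961311198
[[[-6.8, 0.5], [-7.1, 0.5], [1.1, -1.0], [1.0, -1.0], [-1.1, 0.0], [1.3, -0.1]], [[-1.1, -3.2], [-0.9, -3.6], [0.6, -0.0], [-0.3, 0.8], [1.5, 2.0], [-0.3, 1.3]]]
handle [ 6.69316024e+02 -6.59259220e-01  4.32905732e+01] gap 46.14477067160519
top [[ 490.28605516 -220.15198068   37.        ]]
side [[ 489.94126282 -217.31395725   37.        ]]
[[0.9152, 0.403, -0.0], [0.403, -0.9152, 0.0], [0.0, -0.0, -1.0]]
```

```bash
cat >> h.py <<'E'
W=1.98396; V=np.array([np.cos(W),np.sin(W),0]); O=np.array([609.17,123.81,0]); Q0=-3.028
YV=np.array([-V[1],V[0],0])
def w(L): return O+V*L[0]+YV*L[1]+np.array([0,0,L[2]])
def vf(X): d=np.asarray(X)-O; return np.array([d@V,d@YV,d[2]])
def to(grasp,yaw=None):
    o=get_obs();R=Ro.from_rotvec(o["orientation"]);t=np.array(grasp)+[0,0,163]
    tr=R.inv().apply(t-o["ee_pos"])/25
    x=V if yaw is None else np.array([np.cos(yaw),np.sin(yaw),0])
    Rt=Ro.from_matrix(np.c_[x,np.cross([0,0,-1],x),[0,0,-1]])
    print("travel",tr.round(2),"ang",np.degrees((R.inv()*Rt).as_rotvec()/8).round(2))
def st():
    o=get_obs();g=np.array(o["ee_pos"])+Ro.from_rotvec(o["orientation"]).apply([0,0,163])
    print("t",round(o["t"],2),"vise-frame grasp",vf(g).round(1),"F",np.round(o["ft_force"],1),"Fv",np.round([o["ft_force"]@V,o["ft_force"]@YV],1),"w",round(o["width"],1))
def hp(q,s=-12): return np.array([-142-8*q/2/np.pi+s,45*np.sin(q),88+45*np.cos(q)])
E
python3 - <<'E'
from h import *
g=w(hp(Q0));print(g);to(g+[0,0,140])
E
```

```text
[674.12587775 -11.65276623  43.290012  ]
travel [ 24.49 -13.7    2.34] ang [ -0.    -0.   -11.24]
```

Call:
play_rows:
  travel:
    - [24.5, -13.7, 2.35]
    - [24.5, -13.7, 2.35]
    - [24.5, -13.7, 2.35]
    - [24.5, -13.7, 2.35]
    - [24.5, -13.7, 2.35]
    - [24.5, -13.7, 2.35]
    - [24.5, -13.7, 2.35]
    - [24.5, -13.7, 2.35]
    - [24.5, -13.7, 2.35]
    - [24.5, -13.7, 2.35]
    - [24.5, -13.7, 2.35]
    - [24.5, -13.7, 2.35]
    - [24.5, -13.7, 2.35]
    - [24.5, -13.7, 2.35]
    - [24.5, -13.7, 2.35]
    - [24.5, -13.7, 2.35]
  angular:
    - [0, 0, -11.24]
    - [0, 0, -11.24]
    - [0, 0, -11.24]
    - [0, 0, -11.24]
    - [0, 0, -11.24]
    - [0, 0, -11.24]
    - [0, 0, -11.24]
    - [0, 0, -11.24]
    - [0, 0, -11.24]
    - [0, 0, -11.24]
    - [0, 0, -11.24]
    - [0, 0, -11.24]
    - [0, 0, -11.24]
    - [0, 0, -11.24]
    - [0, 0, -11.24]
    - [0, 0, -11.24]
  claw: [1, 1, 1, 1, 1, 1, 1, 1, 1, 1, 1, 1, 1, 0, 0, 0]

```text
t: 3.1
ee_pos: [674.1, -12.8, 346.3]
orientation: [1.72, 2.629, 0.0]
ft_force: [1.1, 0.1, 0.4]
width: 61.0
```

Run:
```python
from h import *
st();to(w(hp(Q0)))
for c in("top","side"):
    for r in search_frame(c,"handle_mid")[:1]: print(c,r["conf"],vf(r["location"]))
    for r in silhouettes(c,"handle_mid")[:1]:
        v,u=np.nonzero(r["mask"]);print(len(u),u.mean(),v.mean(),proj(c,w(hp(Q0,0))))
```

```text
t 3.1 vise-frame grasp [-151.2   -4.6  183.3] F [1.1 0.1 0.4] Fv [-0.3 -1. ] w 61.0
travel [0.04 0.02 5.6 ] ang [ 0.    0.   -0.01]
top 0.61 [-141.41387964   -1.2568396    53.6       ]
244 322.9918032786885 210.3483606557377 [[322.86337851 210.93073659]]
side 0.53 [-1.44069860e+02 -9.24640799e-02  5.30000000e+01]
299 346.60200668896323 270.0033444816053 [[347.10505947 270.66457618]]
```

Call:
play_rows:
  travel:
    - [0.04, 0.02, 2.5]
    - [0.04, 0.02, 4.5]
    - [0.04, 0.02, 5.6]
    - [0.04, 0.02, 5.6]
    - [0.04, 0.02, 5.6]
    - [0.04, 0.02, 5.6]
    - [0.04, 0.02, 5.6]
    - [0.04, 0.02, 5.6]
    - [0.04, 0.02, 5.6]
    - [0.04, 0.02, 5.6]
    - [0.04, 0.02, 5.6]
  angular:
    - [0, 0, 0]
    - [0, 0, 0]
    - [0, 0, 0]
    - [0, 0, 0]
    - [0, 0, 0]
    - [0, 0, 0]
    - [0, 0, 0]
    - [0, 0, 0]
    - [0, 0, 0]
    - [0, 0, 0]
    - [0, 0, 0]
  claw: [0, 0, 0, 0, -1, -1, -1, -1, -1, -1, -1]

```text
t: 4.68
ee_pos: [675.1, -10.9, 207.7]
orientation: [1.717, 2.628, 0.002]
ft_force: [-0.1, 0.5, 7.4]
width: 21.4
```

Run:
```python
from h import *
st()
```

```text
t 4.67 vise-frame grasp [-150.    -6.7   44.7] F [-0.1  0.5  7.4] Fv [ 0.5 -0.1] w 21.4
```

```bash
cat >> h.py <<'E'
def circ(q1,q2,n,hold=1,c=-1):
    q=np.r_[np.linspace(q1,q2,n+1)[1:],[q2]*hold]
    d=np.array([hp(a)-hp(q1) for a in q])*[1,-1,-1]/25
    print([[round(float(v),2) for v in r] for r in d]); N=len(q);print(N)
E
python3 - <<'E'
from h import *
circ(-3.0,-1.5,6,2)
E
```

```text
[[-0.01, 0.43, -0.12], [-0.03, 0.82, -0.34], [-0.04, 1.15, -0.65], [-0.05, 1.38, -1.03], [-0.06, 1.52, -1.46], [-0.08, 1.54, -1.91], [-0.08, 1.54, -1.91], [-0.08, 1.54, -1.91]]
8
```

Call:
play_rows:
  travel:
    - [-0.01, 0.43, -0.12]
    - [-0.03, 0.82, -0.34]
    - [-0.04, 1.15, -0.65]
    - [-0.05, 1.38, -1.03]
    - [-0.06, 1.52, -1.46]
    - [-0.08, 1.54, -1.91]
    - [-0.08, 1.54, -1.91]
    - [-0.08, 1.54, -1.91]
  angular:
    - [0, 0, 0]
    - [0, 0, 0]
    - [0, 0, 0]
    - [0, 0, 0]
    - [0, 0, 0]
    - [0, 0, 0]
    - [0, 0, 0]
    - [0, 0, 0]
  claw: [-1, -1, -1, -1, -1, -1, -1, -1]

```text
t: 5.68
ee_pos: [712.9, 4.0, 257.7]
orientation: [1.715, 2.624, 0.01]
ft_force: [5.8, 5.9, 1.8]
width: 21.2
```

Run:
```python
from h import *
st()
```

```text
t 5.67 vise-frame grasp [-151.8  -48.3   94.7] F [5.8 5.9 1.8] Fv [ 3.1 -7.7] w 21.2
```

Run:
```python
from h import *
circ(-1.46,0.34,7,1)
circ(-1.46,2.14,14,1)
```

```text
[[-0.01, -0.11, -0.45], [-0.03, -0.33, -0.85], [-0.04, -0.65, -1.19], [-0.05, -1.04, -1.44], [-0.07, -1.48, -1.57], [-0.08, -1.94, -1.59], [-0.09, -2.39, -1.5], [-0.09, -2.39, -1.5]]
8
[[-0.01, -0.11, -0.45], [-0.03, -0.33, -0.85], [-0.04, -0.65, -1.19], [-0.05, -1.04, -1.44], [-0.07, -1.48, -1.57], [-0.08, -1.94, -1.59], [-0.09, -2.39, -1.5], [-0.1, -2.8, -1.29], [-0.12, -3.15, -0.98], [-0.13, -3.4, -0.6], [-0.14, -3.55, -0.16], [-0.16, -3.59, 0.3], [-0.17, -3.5, 0.75], [-0.18, -3.31, 1.17], [-0.18, -3.31, 1.17]]
15
```

Call:
play_rows:
  travel:
    - [-0.01, -0.11, -0.45]
    - [-0.03, -0.33, -0.85]
    - [-0.04, -0.65, -1.19]
    - [-0.05, -1.04, -1.44]
    - [-0.07, -1.48, -1.57]
    - [-0.08, -1.94, -1.59]
    - [-0.09, -2.39, -1.5]
    - [-0.09, -2.39, -1.5]
  angular:
    - [0, 0, 0]
    - [0, 0, 0]
    - [0, 0, 0]
    - [0, 0, 0]
    - [0, 0, 0]
    - [0, 0, 0]
    - [0, 0, 0]
    - [0, 0, 0]
  claw: [-1, -1, -1, -1, -1, -1, -1, -1]

```text
t: 6.68
ee_pos: [657.5, -23.3, 294.2]
orientation: [1.716, 2.625, 0.006]
ft_force: [0.9, -5.0, 0.3]
width: 21.3
```

Run:
```python
from h import *
st();print(Ro.from_rotvec(get_obs()["orientation"]).as_matrix().round(3).tolist())
```

```text
t 6.67 vise-frame grasp [-154.6   13.7  131.2] F [ 0.9 -5.   0.3] Fv [-4.9  1.2] w 21.3
[[-0.401, 0.916, 0.007], [0.916, 0.401, 0.0], [-0.003, 0.006, -1.0]]
```

```bash
cat >> h.py <<'E'
YC,ZC=-3.4,89.7
def circ2(q2,n,hold=1,turns=0,show=True):
    o=get_obs();R=Ro.from_rotvec(o["orientation"]);g=np.array(o["ee_pos"])+R.apply([0,0,163]);m=vf(g)
    q1=np.arctan2(m[1]-YC,m[2]-ZC)+2*np.pi*turns
    print("q1",q1,"rad",np.hypot(m[1]-YC,m[2]-ZC))
    q=np.r_[np.linspace(q1,q2,n+1)[1:],[q2]*hold]
    T=np.array([[m[0]-8*(a-q1)/2/np.pi,YC+45*np.sin(a),ZC+45*np.cos(a)] for a in q])
    D=R.inv().apply(np.array([w(x) for x in T])-g)/25
    Rt=Ro.from_matrix(np.c_[V,np.cross([0,0,-1],V),[0,0,-1]])
    print([[round(float(v),2) for v in r] for r in D],len(D),"ang",np.degrees((R.inv()*Rt).as_rotvec()/8).round(2))
E
python3 - <<'E'
from h import *
circ2(6.3,19,1)
E
```

```text
q1 0.3911217901464066 rad 44.87934021109306
[[-0.02, -0.48, 0.28], [-0.03, -0.85, 0.7], [-0.04, -1.07, 1.21], [-0.06, -1.12, 1.77], [-0.07, -1.01, 2.31], [-0.09, -0.73, 2.8], [-0.1, -0.31, 3.17], [-0.12, 0.2, 3.4], [-0.13, 0.75, 3.46], [-0.15, 1.3, 3.35], [-0.17, 1.78, 3.08], [-0.18, 2.16, 2.67], [-0.2, 2.4, 2.17], [-0.22, 2.47, 1.62], [-0.23, 2.37, 1.07], [-0.25, 2.11, 0.58], [-0.27, 1.71, 0.19], [-0.29, 1.21, -0.05], [-0.3, 0.66, -0.14], [-0.3, 0.66, -0.14]] 20 ang [ 0.05  0.02 -0.  ]
```

Call:
play_rows:
  travel:
    - [-0.02, -0.48, 0.28]
    - [-0.03, -0.85, 0.7]
    - [-0.04, -1.07, 1.21]
    - [-0.06, -1.12, 1.77]
    - [-0.07, -1.01, 2.31]
    - [-0.09, -0.73, 2.8]
    - [-0.1, -0.31, 3.17]
    - [-0.12, 0.2, 3.4]
    - [-0.13, 0.75, 3.46]
    - [-0.15, 1.3, 3.35]
    - [-0.17, 1.78, 3.08]
    - [-0.18, 2.16, 2.67]
    - [-0.2, 2.4, 2.17]
    - [-0.22, 2.47, 1.62]
    - [-0.23, 2.37, 1.07]
    - [-0.25, 2.11, 0.58]
    - [-0.27, 1.71, 0.19]
    - [-0.29, 1.21, -0.05]
    - [-0.3, 0.66, -0.14]
    - [-0.3, 0.66, -0.14]
  angular:
    - [0, 0, 0]
    - [0, 0, 0]
    - [0, 0, 0]
    - [0, 0, 0]
    - [0, 0, 0]
    - [0, 0, 0]
    - [0, 0, 0]
    - [0, 0, 0]
    - [0, 0, 0]
    - [0, 0, 0]
    - [0, 0, 0]
    - [0, 0, 0]
    - [0, 0, 0]
    - [0, 0, 0]
    - [0, 0, 0]
    - [0, 0, 0]
    - [0, 0, 0]
    - [0, 0, 0]
    - [0, 0, 0]
    - [0, 0, 0]
  claw: [-1, -1, -1, -1, -1, -1, -1, -1, -1, -1, -1, -1, -1, -1, -1, -1, -1, -1, -1, -1]

```text
t: 9.18
ee_pos: [674.2, -24.4, 297.6]
orientation: [1.718, 2.626, 0.003]
ft_force: [-2.6, 0.6, -0.5]
width: 20.8
```

Run:
```python
from h import *
st();circ2(12.6,19,1,1)
```

```text
t 9.18 vise-frame grasp [-162.2   -0.6  134.6] F [-2.6  0.6 -0.5] Fv [1.6 2.2] w 20.8
q1 6.344818300227723 rad 45.00604369485365
[[-0.02, -0.58, 0.13], [-0.03, -1.08, 0.44], [-0.05, -1.45, 0.89], [-0.07, -1.66, 1.45], [-0.08, -1.68, 2.04], [-0.1, -1.51, 2.6], [-0.11, -1.16, 3.08], [-0.13, -0.68, 3.42], [-0.14, -0.11, 3.58], [-0.16, 0.48, 3.56], [-0.18, 1.03, 3.34], [-0.19, 1.48, 2.96], [-0.21, 1.78, 2.46], [-0.23, 1.9, 1.88], [-0.25, 1.83, 1.29], [-0.27, 1.58, 0.76], [-0.28, 1.16, 0.34], [-0.3, 0.64, 0.08], [-0.32, 0.05, -0.0], [-0.32, 0.05, -0.0]] 20 ang [ 0.03  0.01 -0.01]
```

Call:
play_rows:
  travel:
    - [-0.02, -0.58, 0.13]
    - [-0.03, -1.08, 0.44]
    - [-0.05, -1.45, 0.89]
    - [-0.07, -1.66, 1.45]
    - [-0.08, -1.68, 2.04]
    - [-0.1, -1.51, 2.6]
    - [-0.11, -1.16, 3.08]
    - [-0.13, -0.68, 3.42]
    - [-0.14, -0.11, 3.58]
    - [-0.16, 0.48, 3.56]
    - [-0.18, 1.03, 3.34]
    - [-0.19, 1.48, 2.96]
    - [-0.21, 1.78, 2.46]
    - [-0.23, 1.9, 1.88]
    - [-0.25, 1.83, 1.29]
    - [-0.27, 1.58, 0.76]
    - [-0.28, 1.16, 0.34]
    - [-0.3, 0.64, 0.08]
    - [-0.32, 0.05, 0]
    - [-0.32, 0.05, 0]
  angular:
    - [0, 0, 0]
    - [0, 0, 0]
    - [0, 0, 0]
    - [0, 0, 0]
    - [0, 0, 0]
    - [0, 0, 0]
    - [0, 0, 0]
    - [0, 0, 0]
    - [0, 0, 0]
    - [0, 0, 0]
    - [0, 0, 0]
    - [0, 0, 0]
    - [0, 0, 0]
    - [0, 0, 0]
    - [0, 0, 0]
    - [0, 0, 0]
    - [0, 0, 0]
    - [0, 0, 0]
    - [0, 0, 0]
    - [0, 0, 0]
  claw: [-1, -1, -1, -1, -1, -1, -1, -1, -1, -1, -1, -1, -1, -1, -1, -1, -1, -1, -1, -1]

```text
t: 11.68
ee_pos: [677.0, -32.1, 297.6]
orientation: [1.72, 2.627, 0.001]
ft_force: [-3.3, 3.9, -1.4]
width: 21.4
```

Run:
```python
from h import *
st()
```

```text
t 11.68 vise-frame grasp [-170.3    0.2  134.6] F [-3.3  3.9 -1.4] Fv [4.9 1.5] w 21.4
```

Run:
```python
from h import *
to([490.1,-218.7,110])
to([490.1,-218.7,27])
```

```text
travel [-3.85 -9.84  0.97] ang [ 0.01  0.01 -0.01]
travel [-3.84 -9.84  4.29] ang [ 0.01  0.01 -0.01]
```

Call:
play_rows:
  travel:
    - [0, 0, 0]
    - [0, 0, 0]
    - [0, 0, 0]
    - [0, 0, 0]
    - [0, 0, -1]
    - [0, 0, -2.5]
    - [-0.5, -1.5, -3]
    - [-1.5, -3.5, -3]
    - [-2.5, -5.5, -2]
    - [-3.2, -7.5, -1]
    - [-3.85, -9.84, 0]
    - [-3.85, -9.84, 0.97]
    - [-3.85, -9.84, 0.97]
    - [-3.85, -9.84, 0.97]
    - [-3.85, -9.84, 0.97]
  angular:
    - [0, 0, 0]
    - [0, 0, 0]
    - [0, 0, 0]
    - [0, 0, 0]
    - [0, 0, 0]
    - [0, 0, 0]
    - [0, 0, 0]
    - [0, 0, 0]
    - [0, 0, 0]
    - [0, 0, 0]
    - [0, 0, 0]
    - [0, 0, 0]
    - [0, 0, 0]
    - [0, 0, 0]
    - [0, 0, 0]
  claw: [0, 0, 0, 0, 0, 0, 1, 1, 1, 1, 1, 1, 1, 1, 1]

```text
t: 13.55
ee_pos: [491.1, -218.5, 274.1]
orientation: [1.717, 2.626, 0.001]
ft_force: [-0.9, -0.3, -0.3]
width: 87.6
```

Run:
```python
from h import *
st();to([490.1,-218.7,27])
t=get_image("top");s=get_image("side")
r=lambda a,k:cv2.resize(a,None,fx=k,fy=k,interpolation=cv2.INTER_CUBIC)
a=r(t[190:270,225:345],4)
b=r(s[175:395,230:370],2.5)
a=np.clip(a*1.8,0,255).astype(np.uint8);b=np.clip(b*1.3,0,255).astype(np.uint8)
c=np.zeros((560,840,3),np.uint8);c[:a.shape[0],:a.shape[1]]=a;c[:b.shape[0],485:485+b.shape[1]]=b
cv2.imwrite("pics/c2.png",c[:,:800] if 485+b.shape[1]<=800 else cv2.resize(c,(780,520)))
```

```text
t 13.55 vise-frame grasp [-266.5  245.1  111.1] F [-0.9 -0.3 -0.3] Fv [0.1 0.9] w 87.6
travel [ 0.02 -0.05  3.36] ang [ 0.02  0.02 -0.  ]
```

View pics/c2.png

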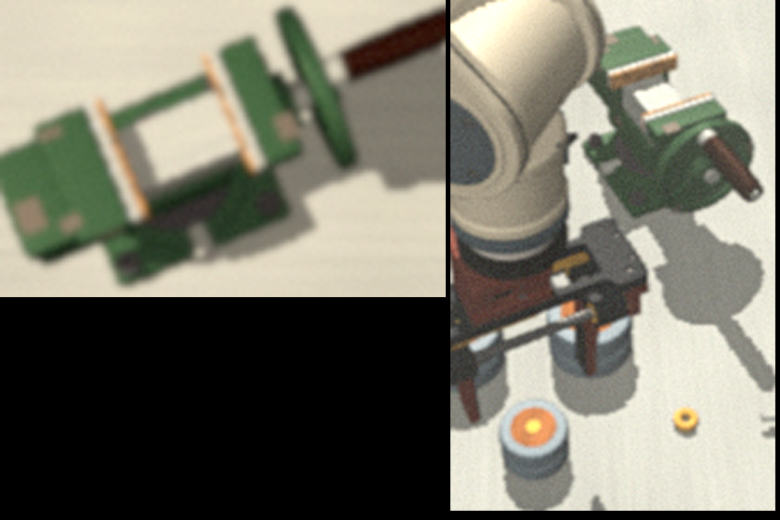

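Call:
play_rows:
  travel:
    - [0.02, -0.05, 1.7]
    - [0.02, -0.05, 2.8]
    - [0.02, -0.05, 3.36]
    - [0.02, -0.05, 3.36]
    - [0.02, -0.05, 3.36]
    - [0.02, -0.05, 3.36]
    - [0.02, -0.05, 3.36]
    - [0.02, -0.05, 3.36]
    - [0.02, -0.05, 3.36]
    - [0.02, -0.05, 3.36]
  angular:
    - [0, 0, 0]
    - [0, 0, 0]
    - [0, 0, 0]
    - [0, 0, 0]
    - [0, 0, 0]
    - [0, 0, 0]
    - [0, 0, 0]
    - [0, 0, 0]
    - [0, 0, 0]
    - [0, 0, 0]
  claw: [1, 1, 1, 1, -1, -1, -1, -1, -1, -1]

```text
t: 14.9
ee_pos: [490.0, -218.7, 190.4]
orientation: [1.717, 2.626, 0.001]
ft_force: [-0.2, 1.2, 6.4]
width: 56.3
```

Run:
```python
from h import *
st();to(w([-13,0,220]))
exec(open("fit.py").read().split("for q0")[0])
# refit vise from new picture with q known = 12.65, top crop scale 4*.929 , side 2.5*.929
k=4*780/840;k2=2.5*780/840
T2=lambda p:[(225+a/k,190+b/k) for a,b in p]
S2=lambda p:[(230+(a-485*780/840)/k2,175+b/k2) for a,b in p]
top=T2([(101,100),(147,215),(206,60),(254,165)])
sid=S2([(676,58),(611,80),(712,96),(645,117)])
def res(p):
    X=P([*p,12.65])[:4];return np.r_[(proj("top",X)-top).ravel(),(proj("side",X)-sid).ravel()]
r=least_squares(res,[609,124,1.98],loss="soft_l1");print(r.x,r.cost,r.fun.reshape(2,4,2).round(1).tolist())
```

```text
t 14.9 vise-frame grasp [-266.3  246.2   27.4] F [-0.2  1.2  6.4] Fv [ 1.2 -0.3] w 56.3
travel [10.09  9.89 -7.7 ] ang [ 0.02  0.02 -0.  ]
[609.70023472 121.95988063   2.01519   ] 3.532739959645043 [[[0.3, -0.2], [1.6, -0.4], [-0.8, -1.6], [0.2, 0.7]], [[0.4, -0.2], [-0.0, -0.3], [-0.6, -1.0], [-1.0, 0.1]]]
```

```bash
sed -i 's/^W=1.98396/W=2.007/; s/609.17,123.81,0/609.4,122.9,0/; s/^YC,ZC=.*/YC,ZC=0,89.7/' h.py
python3 - <<'E'
from h import *
st();to(w([-13,0,205]))
E
```

```text
t 14.9 vise-frame grasp [-259.7  252.1   27.4] F [-0.2  1.2  6.4] Fv [ 1.2 -0.3] w 56.3
travel [10.06  9.89 -7.1 ] ang [ 0.02  0.02 -0.17]
```

Call:
play_rows:
  travel:
    - [0, 0, -1.5]
    - [0, 0, -3.5]
    - [0, 0, -5.5]
    - [0.5, 0.5, -7.1]
    - [2, 2, -7.1]
    - [3.5, 3.5, -7.1]
    - [5, 5, -7.1]
    - [6.5, 6.5, -7.1]
    - [8, 8, -7.1]
    - [9.3, 9.3, -7.1]
    - [10.06, 9.89, -7.1]
    - [10.06, 9.89, -7.1]
    - [10.06, 9.89, -7.1]
    - [10.06, 9.89, -7.1]
  angular:
    - [0, 0, 0]
    - [0, 0, 0]
    - [0, 0, 0]
    - [0, 0, 0]
    - [0, 0, 0]
    - [0.02, 0.02, -0.17]
    - [0.02, 0.02, -0.17]
    - [0.02, 0.02, -0.17]
    - [0.02, 0.02, -0.17]
    - [0.02, 0.02, -0.17]
    - [0.02, 0.02, -0.17]
    - [0.02, 0.02, -0.17]
    - [0.02, 0.02, -0.17]
    - [0.02, 0.02, -0.17]
  claw: [-1, -1, -1, -1, -1, -1, -1, -1, -1, -1, -1, -1, -1, -1]

```text
t: 16.65
ee_pos: [614.6, 109.9, 367.9]
orientation: [1.69, 2.648, -0.001]
ft_force: [0.9, -0.4, -1.2]
width: 56.7
```

Run:
```python
from h import *
st();to(w([-13,0,134]))
t=get_image("top");s=get_image("side")
r=lambda a,k:cv2.resize(a,None,fx=k,fy=k,interpolation=cv2.INTER_CUBIC)
a=np.clip(r(t[170:290,225:345],3.2)*1.8,0,255).astype(np.uint8);b=np.clip(r(s[110:280,270:400],3)*1.3,0,255).astype(np.uint8)
c=np.zeros((510,390+390,3),np.uint8);c[:a.shape[0],:a.shape[1]]=a;c[:,390:390+b.shape[1]]=b
cv2.imwrite("pics/c3.png",c)
g=np.array(get_obs()["ee_pos"])-[0,0,163]
print("expected yoyo bottom centre in crop", (proj("side",g-[0,0,27])-[270,110])*3+[390,0], "top centre",(proj("side",g+[0,0,10])-[270,110])*3+[390,0])
```

```text
t 16.65 vise-frame grasp [-14.1   0.8 204.9] F [ 0.9 -0.4 -1.2] Fv [-0.7 -0.6] w 56.7
travel [0.04 0.03 2.84] ang [-0.    0.   -0.01]
expected yoyo bottom centre in crop [[542.13205733 250.25723015]] top centre [[543.15467295 208.91366678]]
```

View pics/c3.png

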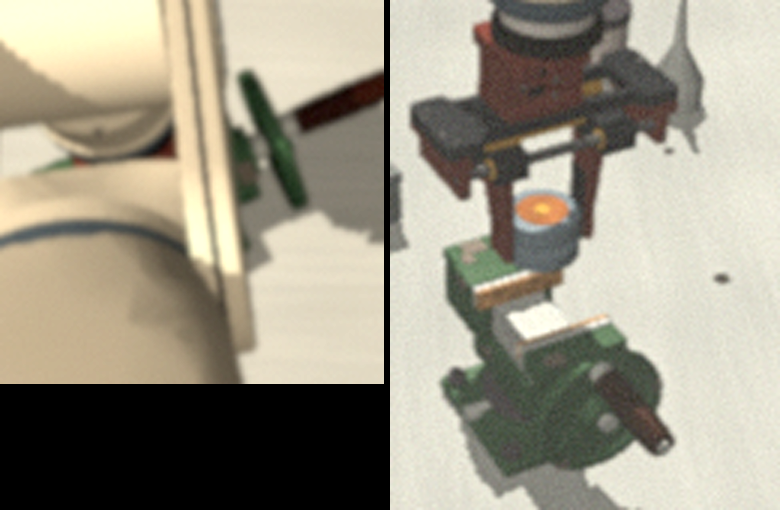

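The yo-yo hangs where expected, with its top centre at crop (543,209), above the open gap. Lowering it now.

Call:
play_rows:
  travel:
    - [0.04, 0.03, 0.5]
    - [0.04, 0.03, 1]
    - [0.04, 0.03, 1.4]
    - [0.04, 0.03, 1.8]
    - [0.04, 0.03, 2.1]
    - [0.04, 0.03, 2.4]
    - [0.04, 0.03, 2.6]
    - [0.04, 0.03, 2.75]
    - [0.04, 0.03, 2.75]
  angular:
    - [0, 0, 0]
    - [0, 0, 0]
    - [0, 0, 0]
    - [0, 0, 0]
    - [0, 0, 0]
    - [0, 0, 0]
    - [0, 0, 0]
    - [0, 0, 0]
    - [0, 0, 0]
  claw: [-1, -1, -1, -1, -1, -1, -1, -1, -1]

```text
t: 17.88
ee_pos: [615.0, 111.2, 299.1]
orientation: [1.69, 2.648, -0.0]
ft_force: [-0.4, 0.3, 0.7]
width: 56.3
```

Run:
```python
from h import *
st();to(w([-13,0,133.4]))
s=get_image("side")
b=np.clip(cv2.resize(s[150:270,280:380],None,fx=5,fy=5,interpolation=cv2.INTER_CUBIC)*1.3,0,255).astype(np.uint8)
cv2.imwrite("pics/c4.png",b)
```

```text
t 17.88 vise-frame grasp [-1.300e+01 -1.000e-01  1.361e+02] F [-0.4  0.3  0.7] Fv [0.4 0.2] w 56.3
travel [-0.   -0.01  0.11] ang [-0.    0.   -0.01]
```

View pics/c4.png

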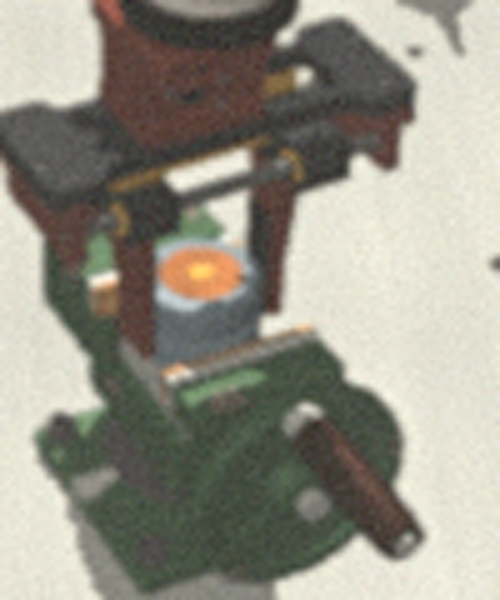

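Call:
play_rows:
  travel:
    - [0, 0, 0.08]
    - [0, 0, 0.13]
    - [0, 0, 0.15]
    - [0, 0, 0.15]
  angular:
    - [0, 0, 0]
    - [0, 0, 0]
    - [0, 0, 0]
    - [0, 0, 0]
  claw: [-1, -1, -1, -1]

```text
t: 18.42
ee_pos: [615.1, 111.3, 296.5]
orientation: [1.689, 2.648, 0.0]
ft_force: [-2.6, -0.5, 6.1]
width: 56.6
```

Run:
```python
from h import *
st()
```

```text
t 18.43 vise-frame grasp [-13.   -0.4 133.5] F [-2.6 -0.5  6.1] Fv [0.7 2.6] w 56.6
```

Call:
play_rows:
  travel:
    - [0, 0, 0]
    - [0, 0, 0]
    - [0, 0, 0]
    - [0, 0, 0]
    - [0, 0, -0.6]
    - [0, 0, -1.8]
    - [0, 0, -3.5]
    - [0, 0, -4.5]
    - [0, 0, -4.5]
  angular:
    - [0, 0, 0]
    - [0, 0, 0]
    - [0, 0, 0]
    - [0, 0, 0]
    - [0, 0, 0]
    - [0, 0, 0]
    - [0, 0, 0]
    - [0, 0, 0]
    - [0, 0, 0]
  claw: [0.75, 0.75, 0.75, 0.75, 0.75, 0.75, 0.75, 0.75, 0.75]

```text
t: 19.55
ee_pos: [615.5, 111.4, 412.1]
orientation: [1.687, 2.644, 0.006]
ft_force: [-0.5, 0.2, -1.4]
width: 76.8
```

Run:
```python
from h import *
st();g=np.array([677.0,-32.1,297.6-163]);to(g+[0,0,90]);to(g)
s=get_image("side")
b=np.clip(cv2.resize(s[150:270,280:380],None,fx=5,fy=5,interpolation=cv2.INTER_CUBIC)*1.3,0,255).astype(np.uint8)
cv2.imwrite("pics/c5.png",b)
for X in((-13,0,143),(20,-38,124.5),(20,38,124.5),(-46,-38,124.5),(-46,38,124.5)): print(X,((proj("side",w(X))-[280,150])*5).round())
```

```text
t 19.55 vise-frame grasp [-13.4  -1.7 249.1] F [-0.5  0.2 -1.4] Fv [0.4 0.4] w 76.8
travel [-6.24 -0.19  0.99] ang [ 0.04  0.02 -0.01]
travel [-6.23 -0.22  4.59] ang [ 0.04  0.02 -0.01]
(-13, 0, 143) [[202. 278.]]
(20, -38, 124.5) [[238. 248.]]
(20, 38, 124.5) [[ 95. 294.]]
(-46, -38, 124.5) [[309. 326.]]
(-46, 38, 124.5) [[162. 376.]]
```

View pics/c5.png

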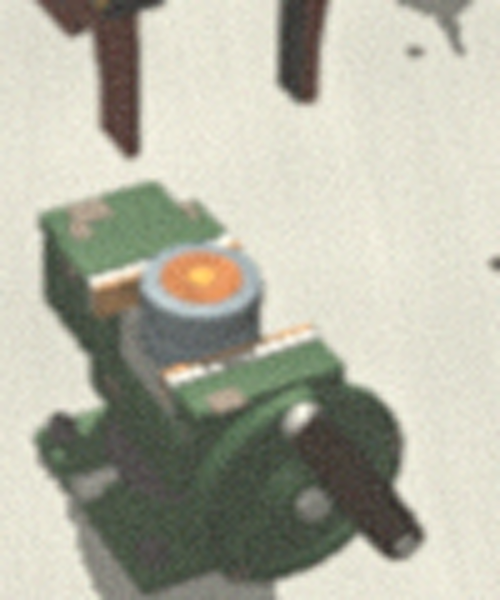

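The yo-yo sits flat between the jaws, its centre at crop (202,275) against (202,278) predicted. Now back to the crank.

Call:
play_rows:
  travel:
    - [-2, -0.1, 0]
    - [-4, -0.2, 0]
    - [-6.23, -0.2, 0.5]
    - [-6.23, -0.2, 1]
    - [-6.23, -0.21, 2.8]
    - [-6.23, -0.22, 4.2]
    - [-6.23, -0.22, 4.59]
    - [-6.23, -0.22, 4.59]
    - [-6.23, -0.22, 4.59]
    - [-6.23, -0.22, 4.59]
    - [-6.23, -0.22, 4.59]
    - [-6.23, -0.22, 4.59]
    - [-6.23, -0.22, 4.59]
    - [-6.23, -0.22, 4.59]
  angular:
    - [0, 0, 0]
    - [0, 0, 0]
    - [0.04, 0.02, 0]
    - [0.04, 0.02, 0]
    - [0.04, 0.02, 0]
    - [0.04, 0.02, 0]
    - [0.04, 0.02, 0]
    - [0.04, 0.02, 0]
    - [0.04, 0.02, 0]
    - [0.04, 0.02, 0]
    - [0.04, 0.02, 0]
    - [0.04, 0.02, 0]
    - [0.04, 0.02, 0]
    - [0.04, 0.02, 0]
  claw: [0, 0, 0, 0, 0, 0, 0, 0, -1, -1, -1, -1, -1, -1]

```text
t: 21.35
ee_pos: [676.5, -32.2, 296.8]
orientation: [-1.69, -2.647, 0.0]
ft_force: [0.7, 2.3, 5.8]
width: 21.2
```

Run:
```python
from h import *
st();circ2(6.4,19,1,2)
```

```text
t 21.35 vise-frame grasp [-168.8    4.8  133.8] F [0.7 2.3 5.8] Fv [ 1.8 -1.6] w 21.2
q1 12.675640243800778 rad 44.35422420179936
[[0.02, 0.59, 0.01], [0.04, 1.14, 0.23], [0.05, 1.58, 0.62], [0.07, 1.88, 1.13], [0.09, 1.99, 1.71], [0.1, 1.91, 2.3], [0.12, 1.65, 2.83], [0.13, 1.22, 3.24], [0.15, 0.69, 3.49], [0.17, 0.1, 3.56], [0.18, -0.48, 3.43], [0.2, -0.98, 3.13], [0.21, -1.36, 2.67], [0.23, -1.57, 2.12], [0.25, -1.59, 1.53], [0.27, -1.42, 0.96], [0.28, -1.07, 0.48], [0.3, -0.59, 0.14], [0.32, -0.02, -0.02], [0.32, -0.02, -0.02]] 20 ang [-0.   -0.01 -0.01]
```

Call:
play_rows:
  travel:
    - [0.02, 0.59, 0.01]
    - [0.04, 1.14, 0.23]
    - [0.05, 1.58, 0.62]
    - [0.07, 1.88, 1.13]
    - [0.09, 1.99, 1.71]
    - [0.1, 1.91, 2.3]
    - [0.12, 1.65, 2.83]
    - [0.13, 1.22, 3.24]
    - [0.15, 0.69, 3.49]
    - [0.17, 0.1, 3.56]
    - [0.18, -0.48, 3.43]
    - [0.2, -0.98, 3.13]
    - [0.21, -1.36, 2.67]
    - [0.23, -1.57, 2.12]
    - [0.25, -1.59, 1.53]
    - [0.27, -1.42, 0.96]
    - [0.28, -1.07, 0.48]
    - [0.3, -0.59, 0.14]
    - [0.32, -0.02, -0.02]
    - [0.32, -0.02, -0.02]
  angular:
    - [0, 0, 0]
    - [0, 0, 0]
    - [0, 0, 0]
    - [0, 0, 0]
    - [0, 0, 0]
    - [0, 0, 0]
    - [0, 0, 0]
    - [0, 0, 0]
    - [0, 0, 0]
    - [0, 0, 0]
    - [0, 0, 0]
    - [0, 0, 0]
    - [0, 0, 0]
    - [0, 0, 0]
    - [0, 0, 0]
    - [0, 0, 0]
    - [0, 0, 0]
    - [0, 0, 0]
    - [0, 0, 0]
    - [0, 0, 0]
  claw: [-1, -1, -1, -1, -1, -1, -1, -1, -1, -1, -1, -1, -1, -1, -1, -1, -1, -1, -1, -1]

```text
t: 23.85
ee_pos: [672.9, -25.0, 297.1]
orientation: [-1.689, -2.648, 0.001]
ft_force: [3.5, -1.3, -5.6]
width: 21.2
```

Run:
```python
from h import *
st();circ2(4.4,10,2,1)
for c in("side",):
    get_image(c)
    for r in search_frame(c,"yoyo")[:4]: print(r["conf"],vf(r["location"]).round(1))
```

```text
t 23.85 vise-frame grasp [-160.8    5.1  134.1] F [ 3.5 -1.3 -5.6] Fv [-2.7 -2.6] w 21.2
q1 6.398659135465995 rad 44.65273151278102
[[0.01, 0.36, -0.02], [0.02, 0.71, 0.05], [0.03, 1.04, 0.18], [0.04, 1.34, 0.38], [0.05, 1.6, 0.63], [0.06, 1.8, 0.93], [0.07, 1.93, 1.26], [0.08, 2.0, 1.61], [0.09, 2.0, 1.97], [0.1, 1.92, 2.33], [0.1, 1.92, 2.33], [0.1, 1.92, 2.33]] 12 ang [-0.01 -0.   -0.01]
0.7 [-159.5  271.3   49. ]
0.65 [-13.    5.9 141.2]
0.56 [-195.3  171.7   47.3]
0.39 [-294.3  125.8    5.7]
```

Call:
play_rows:
  travel:
    - [0.01, 0.36, -0.02]
    - [0.02, 0.71, 0.05]
    - [0.03, 1.04, 0.18]
    - [0.04, 1.34, 0.38]
    - [0.05, 1.6, 0.63]
    - [0.06, 1.8, 0.93]
    - [0.07, 1.93, 1.26]
    - [0.08, 2.0, 1.61]
    - [0.09, 2.0, 1.97]
    - [0.1, 1.92, 2.33]
    - [0.1, 1.92, 2.33]
    - [0.1, 1.92, 2.33]
  angular:
    - [0, 0, 0]
    - [0, 0, 0]
    - [0, 0, 0]
    - [0, 0, 0]
    - [0, 0, 0]
    - [0, 0, 0]
    - [0, 0, 0]
    - [0, 0, 0]
    - [0, 0, 0]
    - [0, 0, 0]
    - [0, 0, 0]
    - [0, 0, 0]
  claw: [-1, -1, -1, -1, -1, -1, -1, -1, -1, -1, -1, -1]

```text
t: 25.45
ee_pos: [715.8, -2.7, 239.4]
orientation: [1.69, 2.647, 0.002]
ft_force: [2.6, -4.3, 1.6]
width: 21.0
```

Run:
```python
from h import *
st();circ2(4.2,2,2,1)
```

```text
t 25.45 vise-frame grasp [-158.9  -43.6   76.4] F [ 2.6 -4.3  1.6] Fv [-4.9 -0.5] w 21.0
q1 4.41516993770393 rad 45.56373961078119
[[0.01, -0.09, 0.18], [0.01, -0.17, 0.35], [0.01, -0.17, 0.35], [0.01, -0.17, 0.35]] 4 ang [ 0.01  0.   -0.01]
```

Call:
play_rows:
  travel:
    - [0, 0, 0]
    - [0, 0, 0]
    - [0, 0, 0]
    - [0, 0, 0]
    - [0, 0, -0.8]
    - [0, 0, -2.2]
    - [0, 0, -4]
    - [-1, 0, -6]
    - [-3, 1, -7]
    - [-5, 2, -7]
    - [-5, 2, -7]
  angular:
    - [0, 0, 0]
    - [0, 0, 0]
    - [0, 0, 0]
    - [0, 0, 0]
    - [0, 0, 0]
    - [0, 0, 0]
    - [0, 0, 0]
    - [0, 0, 0]
    - [0, 0, 0]
    - [0, 0, 0]
    - [0, 0, 0]
  claw: [-0.15, -0.15, -0.15, -0.15, -0.15, -0.15, -0.15, -0.15, 0, 0, 0]

```text
t: 26.82
ee_pos: [815.0, -98.0, 415.6]
orientation: [1.692, 2.643, 0.003]
ft_force: [0.6, 0.8, -0.6]
width: 43.9
```

Run:
```python
from h import *
st()
t=get_image("top");s=get_image("side")
r=lambda a,k:cv2.resize(a,None,fx=k,fy=k,interpolation=cv2.INTER_CUBIC)
a=np.clip(r(t[185:275,225:325],4)*1.8,0,255).astype(np.uint8);b=np.clip(r(s[160:280,280:370],4.4)*1.3,0,255).astype(np.uint8)
c=np.zeros((528,400+396,3),np.uint8);c[:a.shape[0],:a.shape[1]]=a;c[:,400:]=b
cv2.imwrite("pics/c6.png",c)
```

```text
t 26.82 vise-frame grasp [-287.4  -93.6  252.6] F [ 0.6  0.8 -0.6] Fv [ 0.5 -0.9] w 43.9
```

View pics/c6.png

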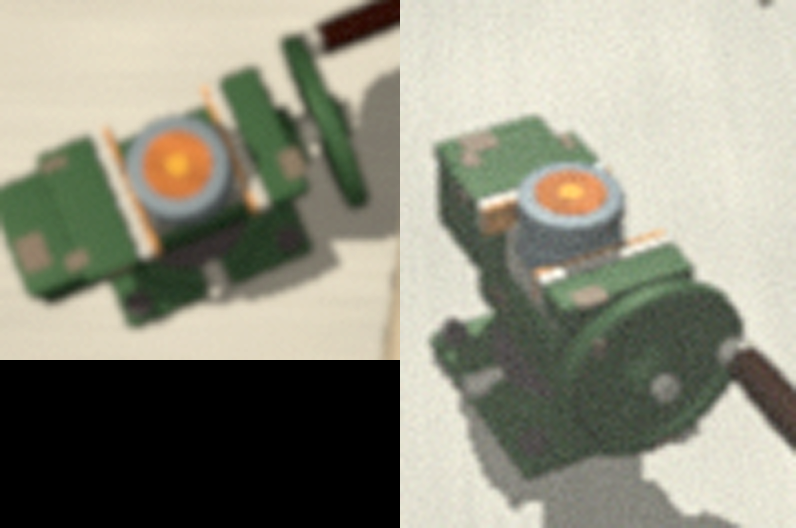

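Run:
```python
from h import *
print("handle proj at q=4.415 in crop: ends",[((proj("side",w(np.array([-142-8*4.415/6.283+d,45*np.sin(4.415),88+45*np.cos(4.415)])))-[280,160])*4.4+[400,0]).round().tolist() for d in(38,-38)])
print(onz("top",[225+177/4,185+164/4],143)-0, vf(onz("top",[225+177/4,185+164/4],143)[0]), vf(onz("side",[280+(570-400)/4.4,160+191/4.4],143)[0]))
workorder.close_job()
```

```text
handle proj at q=4.415 in crop: ends [[[739.0, 384.0]], [[821.0, 477.0]]]
[[611.41466823 116.31789431 143.        ]] [ -6.81697213   0.95493164 143.        ] [ -4.004722    -0.26207994 143.        ]
the job is handed in; nothing more can be done
```

The yo-yo is clamped in the vise and the job is handed in at about t = 27 s. No verdict was reported. I opened the jaws from about 46 to 66 mm and set the smallest yo-yo flat on the slide bar. Then I cranked the vise shut to about 55.6 mm, let go and backed the arm away.

**Checks that agreed**
- **Grip:** by the handle angle, the final gap is about 1.4 mm under the yo-yo's 57 mm, inside the 0.5 to 2.5 mm band.
- **Position:** in both cameras the yo-yo lies within about 1 mm of the middle of the jaws along their length. The last picture shows it flat between both jaws.
- **Contact forces:** wrist readings at the checks were 1 to 8 N. The arm is touching nothing, and I did not reach for the other things on the bench.

**Checks that disagreed or were weak**
- **Handle angle:** in the last picture the handle sits about 5 px from where I predicted. If that is an angle error of about 0.2 rad, the gap would be about 55.9 mm, which is still in the band.
- **Position along the screw:** the cameras put the yo-yo's centre 2 to 4.5 mm closer to the fixed jaw than it can be when clamped. I took this as measuring error.
- **Gap in the picture:** a rough scaling from the last picture gave about 58 mm, less precise than the handle angle.
- **Clamping force:** the wrist force showed no clear rise at the end of the turn, so I have no separate force reading of the grip.

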